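# Snap the garnish box shut and lay it in the sloping rack

## Robot

A 6-joint arm with a two-finger parallel gripper is mounted at the origin on the work surface. World frame = base frame: x ahead of the robot, y to its left, z up, the work surface at z = 0. Lengths are in m, angles in rad, forces in N, time in s.
With the tool pointing down it reaches from about 0.35 to 0.975 m from the base axis. Payload 4.9 kg.
Tool frame: the origin (TCP) lies at the very end of the fingers, on their centre line; the grasp point (between the pads) lies 19 mm behind it; y points along the fingers, z is the direction in which the jaws open and shut, and the axes are right-handed (so a half turn about y gives the same grasp; the last joint's range is limited). The gripper opens to 85 mm and grips with 20 to 120 N. Pads are 22 mm wide; open, the fingers measure 114 mm over their backs; the gripper's body (76 mm by 85 mm) begins 54 mm behind the grasp point. The pads swing forward as they close: fully open they stand 13 mm farther back than shut.
Start: joints at [-1.401, 0.053, 1.613, -0, 1.476, -0.119], TCP at [0.178, -0.599, 0.231] pointing down, gripper open.
Joint ranges: [-3.01, 3.01], [-1.01, 2.22], [0.06, 2.58], [-1.02, 4.17], [0.09, 2.62], [-3.14, 3.14]. Speed limits (rad/s): [2.57, 2.57, 3.14, 3.14, 3.14, 3.14].

## Interface

Orientations are given as a rotation vector (axis times angle).
In Python, from station import monitor, viewer, ticket gives the robot as it stands.
- The arm moves only by the tool servo_tool, never from a script. Its argument "commands" is one flat list of numbers, 7 for each row, row after row: the turn, a rotation vector about the tool's x, y, z in rad, then the shift along the tool's x, y, z in cm, then the opening, from 0 (shut) to 1 (fully open). In form: [rx, ry, rz, dx, dy, dz, claw, rx, ry, rz, dx, dy, dz, claw, ...]. A call has 1 to 20 rows; each row shifts and turns the pose as measured when the row begins, along the tool's axes as they then stand; what a row does not reach is not made up. A row lasts 1/10 s, in which the tool goes at most 50 mm and 8.59 degrees, less where a joint would pass 70% of its speed; a pose out of reach is approached as far as the arm can. A call is refused whole if a number of a shift passes 5 or a number of a turn 0.15, either way. A call with a gripper value outside its range is refused whole. The fingers move at their own pace and stop on an object; "grip_force" is the grip in N (left out, the last holds). Time passes only in rows, so rows that do not move let the fingers close. It gives the time, the measured TCP pose, the force and the opening at its end, in the units of the state.
- monitor.get_obs(): the state, without advancing time (a new reading comes with each control period).
- viewer.get_image(name): name is "scene" or "top"; returns a dict with "frame" (420x560x3 uint8, red, green, blue), "depth" (420x560 float32, m along the optical axis (not along the pixel's ray), 0 where there is no reading), "camera_matrix" (3x3 intrinsics, pixels), "dist_coeffs" ([k1, k2, p1, p2, k3] as OpenCV has them; the pictures are not rectified), "cam_to_world" (4x4, takes a point from camera to world coordinates). Camera axes: x right, y down, z forward; pixel columns grow to the right and rows downward; lengths in m; the calibration is good to about 2 mm. A picture is of the moment at which its call begins.
- ticket.finish_job(): hands the job in, once; it reports no verdict.
The state is a dict: "t": time; "q": joint angles; "dq": joint speeds; "effort": joint torques, N m; "tool_pos": TCP position; "tool_rot": TCP orientation; "contact_force": force on the tool from outside, world axes, zero at the start; "wrist_torque": the same for the moment, N m; "opening": finger opening in m.
Only numpy, scipy, OpenCV 4.12 (cv2) and the standard library are available. Lean on these libraries where they do the work, as an engineer would, in place of code of your own. Each camera call takes 0.05 s, during which the arm holds its last target.

## Task

Press down all four orange snap tabs around the white lid of the garnish box until each lies level with the lid, then carry the box (the bar on its lid is the handle) to the empty middle bay of the sloping rack. Lay it flat on the slope before you let go of it, and leave it resting square in the bay, down against the front lip. Leave the two boxes already in the rack and the other things on the trolley where they stand.

Things in the scene. Friction and masses are not known exactly. Their poses are not given: they have to be found in the camera images.
- box_centre (a point): Centre (half-way up, 53 mm above its underside) of the garnish box with the white lid and orange snap tabs: clear plastic body 140 mm long (its x) by 90 mm wide (its y) by 58 mm high, white lid (flat middle 70 mm above the underside) carrying a white grip bar; 106 mm high in all, about 0.3 to 0.65 kg. z is its up axis. Same either way round. It starts level on the tray (height 0).
- box_bar (a point): Centre of the box's grip bar: 78 mm long along the box's x, 14 mm thick along y, 18 mm high, 97 mm above the box's underside (bar from 88 to 106 mm); 18 mm of open space between bar and lid. Axes as the box's.
- tab_far_top (a point): Press point on top of the orange snap tab at the +x end of the box's lid: tab 40 mm wide along the edge and 27 mm from its hinge line to its outer edge; this point is 18 mm out from the hinge line, 65 mm from the box's middle. It stands about 5 mm proud when unsnapped and comes down level with the lid's flat middle (70 mm above the box's underside) when snapped.
- tab_far (a joint): Angle of that tab (+x end): 0 standing up, 0.30 rad fully snapped down, level with the lid. It takes about 6 N at the press point and stays where it is left.
- tab_left_top (a point): Press point on top of the orange snap tab at the +y side of the box's lid: tab 40 mm wide along the edge and 27 mm from its hinge line to its outer edge; this point is 18 mm out from the hinge line, 40 mm from the box's middle. It stands about 5 mm proud when unsnapped and comes down level with the lid's flat middle (70 mm above the box's underside) when snapped.
- tab_left (a joint): Angle of that tab (+y side): 0 standing up, 0.30 rad fully snapped down, level with the lid. It takes about 6 N at the press point and stays where it is left.
- tab_near_top (a point): Press point on top of the orange snap tab at the -x end of the box's lid: tab 40 mm wide along the edge and 27 mm from its hinge line to its outer edge; this point is 18 mm out from the hinge line, 65 mm from the box's middle. It stands about 5 mm proud when unsnapped and comes down level with the lid's flat middle (70 mm above the box's underside) when snapped.
- tab_near (a joint): Angle of that tab (-x end): 0 standing up, 0.30 rad fully snapped down, level with the lid. It takes about 6 N at the press point and stays where it is left.
- tab_right_top (a point): Press point on top of the orange snap tab at the -y side of the box's lid: tab 40 mm wide along the edge and 27 mm from its hinge line to its outer edge; this point is 18 mm out from the hinge line, 40 mm from the box's middle. It stands about 5 mm proud when unsnapped and comes down level with the lid's flat middle (70 mm above the box's underside) when snapped.
- tab_right (a joint): Angle of that tab (-y side): 0 standing up, 0.30 rad fully snapped down, level with the lid. It takes about 6 N at the press point and stays where it is left.
- cradle: The rack's sloping bed, 25 degrees from level. Origin: middle of the empty middle bay on top of its two runners, 85 mm above the tray. x points up the slope (away from the robot), y left, z square to the slope. The bay is 100 mm wide between two low rods along x (tops 10 mm above the runners). Rack yaw varies.
- bay_lip (a point): Foot of the middle bay: on the runners' top plane, at the inner face of the wooden front lip, 72 mm down the slope from the bed's origin. Axes as the bed's. The lip stands 20 mm above the runners; the upper end of the bay is open. A box seated against the lip has its underside on the runners and its middle 70 mm up the slope from here.
- full_left_centre (a point): Centre (53 mm up) of the box with the pale green lid already in the left bay (110 mm to the left of the middle bay); same shape as the white-lidded box, its bar about 200 mm above the tray; loose.
- full_right_centre (a point): The same for the box with the dark lid in the right bay (110 mm to the right).
- shaker: Steel cocktail shaker, 88 mm across, 212 mm high; origin under its centre; back of the tray; leave alone.
- dispenser: Clear push dispenser bottle with black pump, 66 mm across, 193 mm high; origin under its centre; leave alone.
- ice_mould: Orange ice ball mould, 86 mm across, 86 mm high; origin under its centre; leave alone.
- tumbler: Glass tumbler, 80 mm across, 95 mm high; origin under its centre; leave alone.
- coaster_low: Lower of two stacked round wooden coasters, 96 mm across, 10 mm thick; origin under its centre; leave alone.
- coaster_high: Upper coaster, the same size; leave alone.
Mind the look-alikes: they are no part of the job. Leave any blue or turquoise look-alike of the part that bears box_centre alone.

How it is judged:
On the way, in this order (a step that is already met when the one before it is completed fails the run):
1. all four tabs are snapped down (each within about 2 mm of level) (value of joint each of tab_far, tab_left, tab_near, tab_right above 0.23 rad), for 0.2 s.
2. the box lies flat on the slope in the middle bay (within about 5 mm of the runners and 5 degrees) while the fingers still hold it (z of box_centre in the frame of cradle between 0.045 and 0.058 m and y of box_centre in the frame of cradle between -0.01 and 0.01 m and x of box_centre in the frame of cradle between -0.01 and 0.02 m and angle between the z axis of box_centre and the z axis of cradle, either way round below 0.08 rad and angle between the x axis of box_centre and the x axis of cradle, either way round below 0.1 rad and contact force between the fingers and garnish_box above 1 N), for 0.1 s.
At the end, for the whole second after the job is handed in: All four tabs are still snapped down; the box rests on the runners of the middle bay (centre within 3.5 mm of its seated height), flat on the slope (5 degrees), in line with the bay (6 degrees, 9 mm sideways), its lower end within 12 mm of the front lip, and is released (all of step 1 and z of box_centre in the frame of cradle between 0.047 and 0.0565 m and y of box_centre in the frame of cradle between -0.009 and 0.009 m and x of box_centre in the frame of cradle between -0.008 and 0.01 m and angle between the z axis of box_centre and the z axis of cradle, either way round below 0.08 rad and angle between the x axis of box_centre and the x axis of cradle, either way round below 0.1 rad); the robot touches nothing.
It fails at once if one of the two boxes already in the rack is shifted by more than 15 mm (distance of any of full_left_centre, full_right_centre from where it was at the start of the episode above 0.015 m).
It fails at once if another thing on the trolley is shifted by more than 20 mm or knocked over (distance of any of shaker, dispenser, ice_mould, tumbler, coaster_low, coaster_high from where it was at the start of the episode above 0.02 m or angle between any of shaker, dispenser, ice_mould, tumbler, coaster_low, coaster_high's own z axis and vertical above 0.35 rad).
It also fails if it takes over 61 s, if anything falls off the work surface, if the arm or the gripper's body presses on something with over 40 N, if the wrist force passes 120 N, or if a joint passes its speed limit or range.

## Working session

There is one attempt and no reset: what is moved stays moved. The work goes in short steps, Python scripts to look and compute and a tool call to move; the robot and the scene stay as the last step left them, time stands still between calls to the robot, and variables do not carry over. Pictures are saved under pics/ and viewed, and the job is handed in when it is done.

Besides the shell and the picture viewer there is one more tool, called after "Emit:" as name(argument=value, ...) on one line, values as JSON. servo_tool: Moves the arm, as the interface text tells. Its arguments: {"type":"object","properties":{"commands":{"type":"array","items":{"type":"number"}},"grip_force":{"type":"number"}},"required":["commands"]}

```bash
mkdir -p pics; ls; python3 - <<'E'
from station import monitor, viewer
import cv2,numpy as np
print(monitor.get_obs())
for n in ("scene","top"):
    d=viewer.get_image(n); cv2.imwrite(f"pics/{n}0.png",d["frame"][:,:,::-1]); np.savez(f"{n}0.npz",**d)
    print(n,d["camera_matrix"],d["dist_coeffs"],d["cam_to_world"])
E
```

```text
pics
{'t': 0.0, 'q': array([-1.40100257e+00,  5.33520570e-02,  1.61430727e+00, -9.55308851e-06,
        1.47601574e+00, -1.18977709e-01]), 'dq': array([ 0.00013253,  0.0008044 ,  0.00056581, -0.00014652,  0.00038119,
        0.0008883 ]), 'effort': array([ 1.11049146e-04, -3.93686914e+01, -3.70172131e+01, -5.76172351e-05,
        7.33346416e-03, -1.32044084e-05]), 'tool_pos': array([ 0.17788763, -0.59848946,  0.23005808]), 'tool_rot': array([-0.30052137,  2.06861318, -2.06426664]), 'contact_force': array([-0.33713027,  0.4740924 ,  0.65000449]), 'wrist_torque': array([ 0.02944559, -0.00256869, -0.02597266]), 'opening': 0.0855013272667774}
scene [[542.62933917   0.         283.75086597]
 [  0.         542.62933917 213.06143152]
 [  0.           0.           1.        ]] [0.03658197 0.         0.         0.         0.        ] [[ 0.45814227  0.65193702 -0.60422163  1.47778603]
 [ 0.88887385 -0.33830192  0.30895806 -0.53645299]
 [-0.00298814 -0.67862356 -0.73448018  1.27156782]
 [ 0.          0.          0.          1.        ]]
top [[470.63889792   0.         282.14125179]
 [  0.         470.63889792 222.44147196]
 [  0.           0.           1.        ]] [-0.08781471  0.          0.          0.          0.        ] [[-0.02470652 -0.99836977  0.05145273  0.41049778]
 [-0.99959396  0.02394048 -0.01545185 -0.02466811]
 [ 0.01419486 -0.0518136  -0.99855589  1.35973289]
 [ 0.          0.          0.          1.        ]]
```

View pics/scene0.png

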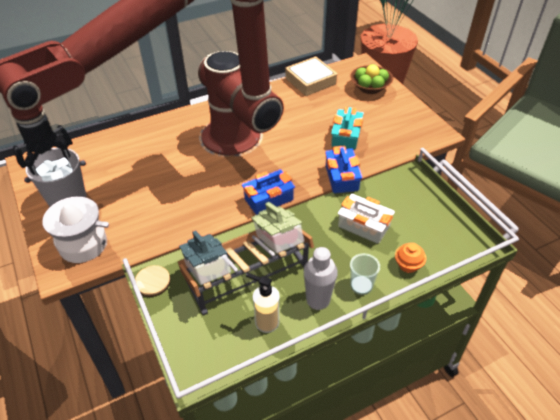

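View pics/top0.png

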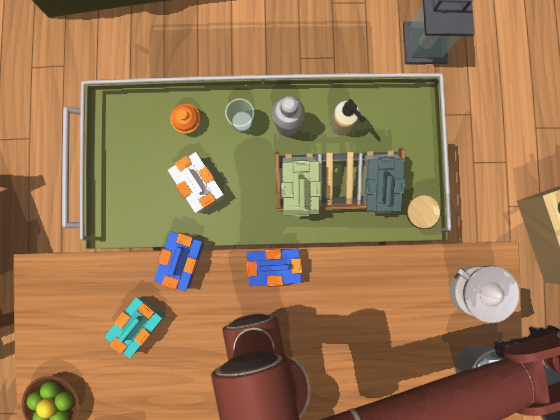

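```bash
cat > h.py <<'E'
import numpy as np,cv2
def load(n):
    return dict(np.load(n+".npz"))
def cloud(d):
    K,D,T=d["camera_matrix"],d["dist_coeffs"],d["cam_to_world"]
    h,w=d["depth"].shape
    u,v=np.meshgrid(np.arange(w),np.arange(h))
    p=cv2.undistortPoints(np.stack([u,v],-1).reshape(-1,1,2).astype(float),K,D).reshape(h,w,2)
    z=d["depth"]; c=np.stack([p[...,0]*z,p[...,1]*z,z],-1)
    W=c@T[:3,:3].T+T[:3,3]; W[z<=0]=np.nan
    return W
def proj(d,P):
    T=np.linalg.inv(d["cam_to_world"]); 
    r,_=cv2.Rodrigues(T[:3,:3]); return cv2.projectPoints(np.asarray(P,float).reshape(-1,1,3),r,T[:3,3],d["camera_matrix"],d["dist_coeffs"])[0].reshape(-1,2)
E
python3 - <<'E'
from h import *
t=load("top0"); s=load("scene0")
W=cloud(t); V=cloud(s)
for r,c in [(183,195),(175,187),(220,150),(165,340),(215,320),(160,360),(118,185),(115,240),(110,289),(115,345),(210,425),(185,300),(185,385)]:
    print((c,r),W[r,c].round(4))
a=cv2.resize(t["frame"][140:225,150:240,::-1],None,fx=6,fy=6,interpolation=cv2.INTER_CUBIC);cv2.imwrite("pics/c1.png",a)
a=cv2.resize(t["frame"][135:225,265:445,::-1],None,fx=4.4,fy=4.4,interpolation=cv2.INTER_CUBIC);cv2.imwrite("pics/c2.png",a)
a=cv2.resize(s["frame"][185:305,170:330,::-1],None,fx=5,fy=5,interpolation=cv2.INTER_CUBIC);cv2.imwrite("pics/c3.png",a)
a=cv2.resize(s["frame"][180:250,325:405,::-1],None,fx=8,fy=8,interpolation=cv2.INTER_CUBIC);cv2.imwrite("pics/c4.png",a)
E
```

```text
(195, 183) [0.5867 0.1871 0.1055]
(187, 175) [0.6091 0.2087 0.1039]
(150, 220) [0.4968 0.3375 0.0007]
(340, 165) [ 6.447e-01 -2.191e-01 -2.000e-04]
(320, 215) [nan nan nan]
(360, 160) [ 0.6371 -0.2567  0.1169]
(185, 118) [0.7733 0.218  0.0768]
(240, 115) [0.7984 0.07   0.0047]
(289, 110) [ 0.7506 -0.0666  0.2068]
(345, 115) [ 0.7505 -0.215   0.153 ]
(425, 210) [ 0.5053 -0.4576  0.025 ]
(300, 185) [ 0.5633 -0.0897  0.1916]
(385, 185) [ 0.5608 -0.3077  0.1754]
```

View pics/c1.png

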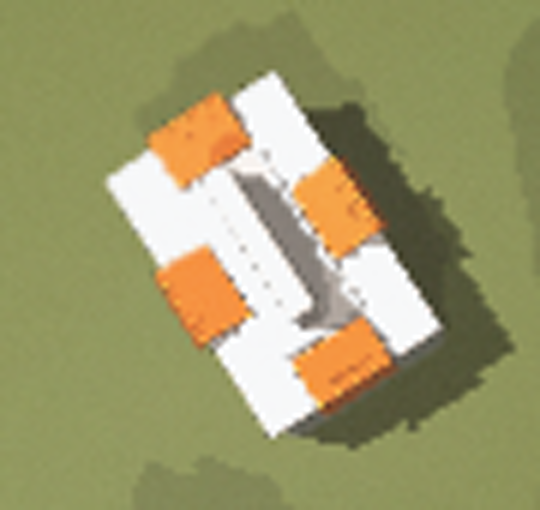

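View pics/c2.png

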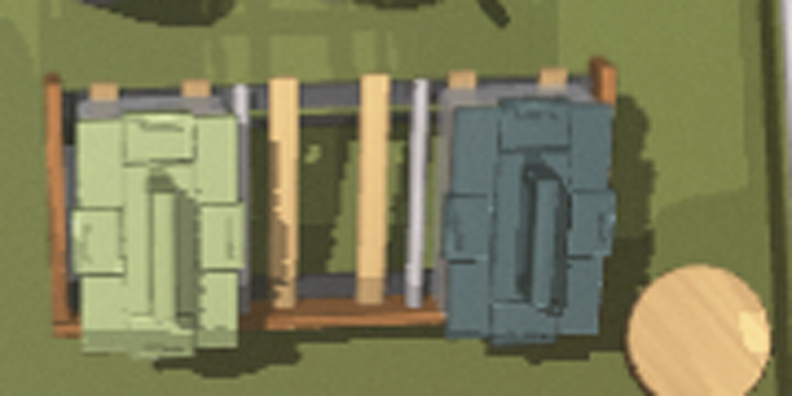

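View pics/c3.png

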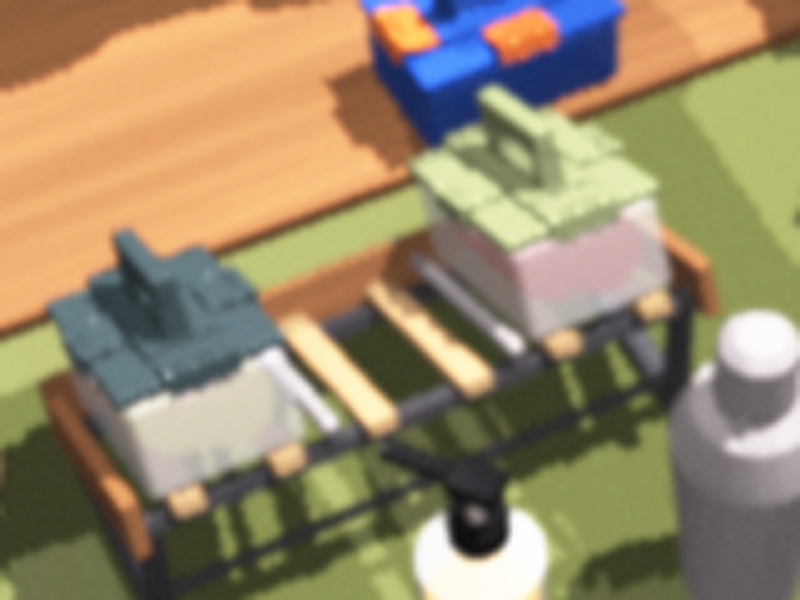

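View pics/c4.png

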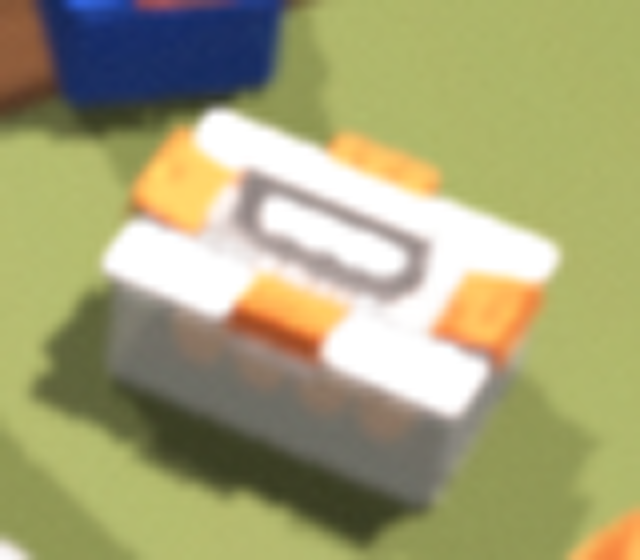

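```bash
python3 - <<'E'
from h import *
for n in ("top0","scene0"):
    t=load(n); W=cloud(t); 
    C=np.array([0.585,0.188])
    near=np.hypot(W[...,0]-C[0],W[...,1]-C[1])<0.11
    lid=near&(W[...,2]>0.06)
    P=W[lid]; 
    (c,sz,a)=cv2.minAreaRect(P[:,:2].astype(np.float32)); print(n,"lid rect",c,sz,a,len(P))
    bar=near&(W[...,2]>0.098)
    Q=W[bar]; (c,sz,a)=cv2.minAreaRect(Q[:,:2].astype(np.float32)); print(" bar",c,sz,a,len(Q),Q[:,2].mean(),Q[:,:2].mean(0))
    u,s_,v=np.linalg.svd(Q[:,:2]-Q[:,:2].mean(0));print(" bar axis",np.degrees(np.arctan2(v[0,1],v[0,0])))
    L=P[(P[:,2]<0.074)]; print(" lid z",np.median(L[:,2]))
    f=t["frame"].astype(int); org=lid&(f[...,0]>180)&(f[...,2]<90)
    nn,lab,st,ce=cv2.connectedComponentsWithStats(org.astype(np.uint8))
    for k in range(1,nn):
        if st[k,4]>30: p=W[lab==k]; print(" tab",st[k,4],np.median(p,axis=0).round(4), p[:,2].min().round(4),p[:,2].max().round(4))
t=load("top0");c=np.array([(274,70),(105,180),(272,437),(442,328)]);px=(c+.5)/6-.5+[150,140]
def ray(d,px,z):
    q=cv2.undistortPoints(np.array(px,float).reshape(-1,1,2),d["camera_matrix"],d["dist_coeffs"]).reshape(-1,2)
    T=d["cam_to_world"];r=np.c_[q,np.ones(len(q))]@T[:3,:3].T;k=(z-T[2,3])/r[:,2];return T[:3,3]+k[:,None]*r
R=ray(t,px,0.07);print(R.round(4),R.mean(0))
e=(R[0]+R[1]-R[2]-R[3]);print(np.degrees(np.arctan2(e[1],e[0])),np.linalg.norm(e)/2); e=(R[1]+R[2]-R[0]-R[3]);print(np.degrees(np.arctan2(e[1],e[0])),np.linalg.norm(e)/2)
s=load("scene0");c=np.array([(210,108),(103,262),(462,420),(560,250)]);px=(c+.5)/8-.5+[325,180]
R=ray(s,px,0.07);print(R.round(4),R.mean(0))
e=(R[0]+R[1]-R[2]-R[3]);print(np.degrees(np.arctan2(e[1],e[0])),np.linalg.norm(e)/2)
E
```

```text
top0 lid rect (0.5961185097694397, 0.19407139718532562) (0.1560458391904831, 0.10550818592309952) 32.12392807006836 1871
 bar (0.5955232381820679, 0.19369187951087952) (0.0776355043053627, 0.014196401461958885) 31.66080665588379 152 0.10566238225139311 [0.59534871 0.19304739]
 bar axis -148.15197885355587
 lid z 0.06803800220743739
 tab 136 [0.648  0.2252 0.0747] 0.0668 0.0845
 tab 123 [0.6145 0.1628 0.074 ] 0.0652 0.0819
 tab 136 [0.5754 0.2253 0.0736] 0.0657 0.0822
 tab 124 [0.5437 0.1603 0.0735] 0.065 0.0813
scene0 lid rect (0.5976521968841553, 0.18926885724067688) (0.15519754588603973, 0.10768799483776093) 34.51054382324219 1218
 bar (0.5975946187973022, 0.19111065566539764) (0.0775752067565918, 0.022233862429857254) 31.536540985107422 128 0.10464239957462594 [0.59940327 0.19005092]
 bar axis 32.32972420831483
 lid z 0.06822721454438463
[[0.6803 0.1914 0.07  ]
 [0.6311 0.2703 0.07  ]
 [0.5103 0.1944 0.07  ]
 [0.5585 0.1155 0.07  ]] [0.59505963 0.19289031 0.07      ]
32.01732769108869 0.14307458683098773
121.71796262233424 0.09271345010506882
[[0.5102 0.1934 0.07  ]
 [0.5612 0.1141 0.07  ]
 [0.6887 0.1894 0.07  ]
 [0.6352 0.2702 0.07  ]] [0.59879731 0.19180274 0.07      ]
-148.9486102987388 0.1473880820176803
```

```bash
python3 - <<'E'
from h import *
from scipy.optimize import least_squares
th=np.radians(25)
for n in ("top0","scene0"):
    t=load(n);W=cloud(t)
    f=cv2.cvtColor(t["frame"],cv2.COLOR_RGB2HSV).astype(int)
    m=(W[...,0]>0.46)&(W[...,0]<0.72)&(W[...,1]>-0.32)&(W[...,1]<-0.08)&(W[...,2]>0.05)&(W[...,2]<0.16)
    # bars of side boxes: 
    for nm,y0 in (("L",-0.09),("R",-0.31)):
        b=(W[...,0]>0.48)&(W[...,0]<0.66)&(abs(W[...,1]-y0)<0.06)&(W[...,2]>0.15)
        # transform to slope coords approx yaw
        P=W[b]; h=P[:,2]-np.tan(th)*(P[:,0]-0.57)
        top=P[h>np.percentile(h,98)-0.008]
        u,s,v=np.linalg.svd(top-top.mean(0),full_matrices=False)
        print(n,nm,len(top),top.mean(0).round(4),"yaw",np.degrees(np.arctan2(v[0,1],v[0,0])),"pitch",np.degrees(np.arcsin(v[0,2])), "ext",np.ptp(top@v[0]))
    # runners: wood color points
    hh,ss,vv=f[...,0],f[...,1],f[...,2]
    wood=m&(hh>12)&(hh<24)&(ss>60)&(vv>150)&(W[...,1]<-0.15)&(W[...,1]>-0.26)
    nn,lab,st,ce=cv2.connectedComponentsWithStats(wood.astype(np.uint8))
    for k in range(1,nn):
        if st[k,4]>25:
            p=W[lab==k]; u,s,v=np.linalg.svd(p-p.mean(0),full_matrices=False);
            print(" wood",st[k],p.mean(0).round(4),"yaw",np.degrees(np.arctan2(v[0,1],v[0,0])),"pitch",np.degrees(np.arcsin(v[0,2])),"min",p.min(0).round(3),"max",p.max(0).round(3))
    rod=m&(ss<50)&(vv>120)
    nn,lab,st,ce=cv2.connectedComponentsWithStats(rod.astype(np.uint8))
    for k in range(1,nn):
        if st[k,4]>25:
            p=W[lab==k]; u,s,v=np.linalg.svd(p-p.mean(0),full_matrices=False);
            print(" rod",st[k],p.mean(0).round(4),"yaw",np.degrees(np.arctan2(v[0,1],v[0,0])),"pitch",np.degrees(np.arcsin(v[0,2])),"min",p.min(0).round(3),"max",p.max(0).round(3))
E
```

```text
top0 L 151 [ 0.5454 -0.0946  0.1811] yaw -179.57653427782375 pitch -24.68921453053824 ext 0.07676291627333587
top0 R 161 [ 0.5478 -0.314   0.1802] yaw -179.61616084167218 pitch -25.6638596592407 ext 0.07910653468291784
 wood [326 152   7  53 239] [ 0.6065 -0.1771  0.0918] yaw -177.17693111109074 pitch -24.396989024788816 min [ 0.526 -0.185  0.052] max [ 0.662 -0.167  0.12 ]
 wood [346 152   8  52 298] [ 0.5966 -0.2303  0.0869] yaw -179.06275980160004 pitch -25.113859393753287 min [ 0.527 -0.242  0.051] max [ 0.66  -0.221  0.119]
 wood [326 206  34   4  65] [ 0.5144 -0.2143  0.0709] yaw -89.44342853500615 pitch -0.5912483519641 min [ 0.511 -0.258  0.064] max [ 0.518 -0.166  0.077]
 rod [357 153   5  52 173] [ 0.5899 -0.2569  0.0936] yaw -179.2955852998953 pitch -25.379274151800164 min [ 0.523 -0.263  0.058] max [ 0.656 -0.251  0.128]
 rod [318 154   4  26  49] [ 0.633  -0.1484  0.1149] yaw -177.52519775956003 pitch -23.02027741568773 min [ 0.591 -0.152  0.096] max [ 0.658 -0.144  0.126]
 rod [365 155  20   6  63] [ 0.6415 -0.2871  0.1403] yaw 101.1765210123733 pitch 14.114181546972782
[... 814 characters left out ...]
974 pitch 23.83048179788929 min [ 0.519 -0.188  0.051] max [ 0.663 -0.16   0.118]
 wood [225 247  25  25 137] [ 0.5903 -0.2328  0.0839] yaw -0.9580932784283761 pitch 24.6040559486397 min [ 0.521 -0.241  0.05 ] max [ 0.666 -0.216  0.122]
 rod [260 232  35  21 359] [ 0.634  -0.1145  0.1361] yaw 48.594367476157075 pitch 14.85231542156653 min [ 0.554 -0.142  0.095] max [ 0.655 -0.08   0.16 ]
 rod [255 238  20  18  64] [ 0.6013 -0.1493  0.0997] yaw -0.9717576253491749 pitch 26.539783430564565 min [ 0.527 -0.154  0.051] max [ 0.656 -0.138  0.126]
 rod [210 258  28  22 320] [ 0.6414 -0.2911  0.1351] yaw 97.40344781892985 pitch -29.17561446670992 min [ 0.596 -0.32   0.097] max [ 0.659 -0.252  0.16 ]
```

```bash
cat >> h.py <<'E'
from scipy.spatial.transform import Rotation as Ro
BOX=np.array([0.5965,0.1925]); YAW=np.radians(31.9)
def boxR(yaw=YAW): return Ro.from_euler('z',yaw).as_matrix()
def downR(ang): # tool x horizontal at angle ang, y down, z = x cross y
    x=np.array([np.cos(ang),np.sin(ang),0]);y=np.array([0,0,-1.]);return np.c_[x,y,np.cross(x,y)]
def obs():
    from station import monitor
    o=monitor.get_obs(); return o,Ro.from_rotvec(o["tool_rot"]).as_matrix()
def go(p,R=None):
    """delta: tool-axis shift cm, rotvec in tool frame"""
    o,Rc=obs(); d=100*Rc.T@(np.asarray(p)-o["tool_pos"])
    print("t %.2f pos %s F %s open %.4f"%(o["t"],o["tool_pos"].round(4),o["contact_force"].round(2),o["opening"]))
    print("q",o["q"].round(2)); print("shift cm",d.round(2))
    if R is not None: print("turn",Ro.from_matrix(Rc.T@R).as_rotvec().round(4))
E
python3 - <<'E'
from h import *
o,R=obs(); print(R.round(3))
for a in (YAW,YAW+np.pi): go([0.5965,0.1925,0.33],downR(a))
E
```

```text
[[-0.959 -0.     0.285]
 [-0.285  0.002 -0.959]
 [-0.    -1.    -0.002]]
t 0.10 pos [ 0.1779 -0.5985  0.2302] F [1.47 0.16 0.35] open 0.0853
q [-1.4   0.05  1.61 -0.    1.48 -0.12]
shift cm [-62.66  -9.85 -63.92]
turn [7.0000e-04 2.8736e+00 2.7000e-03]
t 0.10 pos [ 0.1779 -0.5985  0.2302] F [1.47 0.16 0.35] open 0.0853
q [-1.4   0.05  1.61 -0.    1.48 -0.12]
shift cm [-62.66  -9.85 -63.92]
turn [ 0.0019 -0.268  -0.0005]
```

Emit:
servo_tool(commands=[0,-0.067,0,0,-2.5,0,0,0,-0.067,0,0,-2.5,0,0,0,-0.067,0,0,-2.5,0,0,0,-0.067,0,0,-2.5,0,0,0,0,0,0,0,0,0], grip_force=30)

```text
t: 0.6
tool_pos: [0.1776, -0.5967, 0.3276]
tool_rot: [-0.552, 1.911, -1.887]
contact_force: [0.9, 1.1, 1.4]
opening: 0.0123
```

```bash
python3 - <<'E'
from h import *
go([0.5965,0.1925,0.33],downR(YAW+np.pi))
E
```

```text
t 0.60 pos [ 0.1776 -0.5967  0.3276] F [0.87 1.14 1.4 ] open 0.0123
q [-1.4   0.02  1.49  0.    1.65 -0.4 ]
shift cm [-77.73   0.63 -44.05]
turn [ 0.0114  0.0104 -0.0047]
```

Emit:
servo_tool(commands=[0.001,0.001,0,-4.09,0,-2.32,0,0.001,0.001,0,-4.09,0,-2.32,0,0.001,0.001,0,-4.09,0,-2.32,0,0.001,0.001,0,-4.09,0,-2.32,0,0.001,0.001,0,-4.09,0,-2.32,0,0.001,0.001,0,-4.09,0,-2.32,0,0.001,0.001,0,-4.09,0,-2.32,0,0.001,0.001,0,-4.09,0,-2.32,0,0.001,0.001,0,-4.09,0,-2.32,0,0.001,0.001,0,-4.09,0,-2.32,0,0,0,0,-4.09,0,-2.32,0,0,0,0,-4.09,0,-2.32,0,0,0,0,-4.09,0,-2.32,0,0,0,0,-4.09,0,-2.32,0,0,0,0,-4.09,0,-2.32,0,0,0,0,-4.09,0,-2.32,0,0,0,0,-4.09,0,-2.32,0,0,0,0,-4.09,0,-2.32,0,0,0,0,-2,0,-1,0,0,0,0,0,0,0,0])

```text
t: 2.6
tool_pos: [0.6084, 0.1956, 0.2973]
tool_rot: [-0.541, 1.964, -1.906]
contact_force: [0.2, 0.2, -0.2]
opening: 0.0001
```

```bash
python3 - <<'E'
from h import *
go([0.6517,0.2268,0.11],downR(YAW+np.pi))
E
```

```text
t 2.60 pos [0.6084 0.1956 0.2973] F [ 0.22  0.18 -0.24] open 0.0001
q [0.18 0.07 1.49 0.03 1.61 1.23]
shift cm [-5.57 18.66  0.09]
turn [ 0.0341 -0.0337  0.0137]
```

Emit:
servo_tool(commands=[0.011,-0.011,0.005,-1.86,0,0.03,0,0.011,-0.011,0.005,-1.86,0,0.03,0,0.011,-0.011,0.004,-1.86,0,0.03,0,0,0,0,0,3,0,0,0,0,0,0,3,0,0,0,0,0,0,3,0,0,0,0,0,0,3,0,0,0,0,0,0,3,0,0,0,0,0,0,2,0,0,0,0,0,0,0,0,0])

```text
t: 3.6
tool_pos: [0.6485, 0.2138, 0.1065]
tool_rot: [-0.553, 1.92, -1.925]
contact_force: [-1.0, -0.7, -0.8]
opening: -0.0002
```

```bash
python3 - <<'E'
from h import *
from station import viewer
go([0.6517,0.2268,0.09],downR(YAW+np.pi))
for n in ("scene","top"):
    d=viewer.get_image(n); np.savez(f"{n}1.npz",**d)
    if n=="scene": a=d["frame"][130:270,290:450,::-1]
    else: a=d["frame"][110:240,120:270,::-1]
    cv2.imwrite(f"pics/{n}1.png",cv2.resize(a,None,fx=4,fy=4,interpolation=cv2.INTER_CUBIC))
    print(n,proj(d,monitor.get_obs()["tool_pos"]) if 0 else proj(d,obs()[0]["tool_pos"]))
E
```

```text
t 3.60 pos [0.6485 0.2138 0.1065] F [-1.01 -0.72 -0.78] open -0.0002
q [ 0.21  0.3   1.55 -0.    1.31  1.24]
shift cm [-0.97  1.63 -0.94]
turn [ 0.0031 -0.015   0.0194]
scene [[383.36942756 211.52841594]]
top [[184.18857884 159.27447643]]
```

View pics/scene1.png

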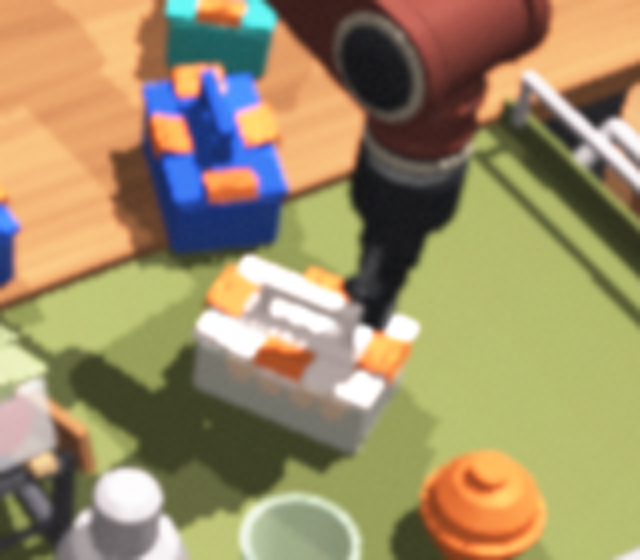

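View pics/top1.png

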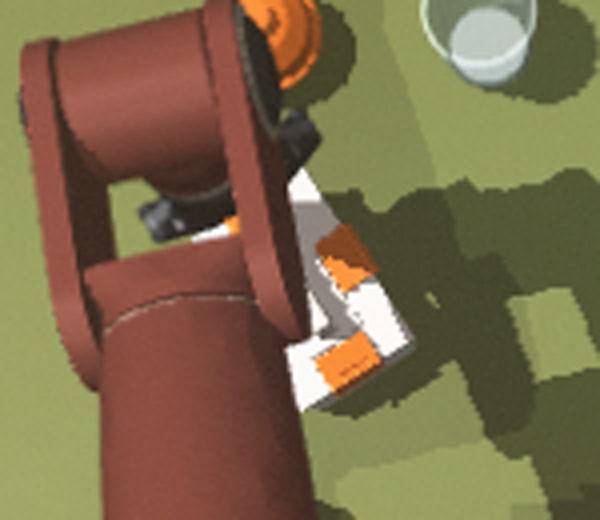

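Emit:
servo_tool(commands=[0.003,-0.015,0.019,-0.97,0,-0.94,0,0,0,0,0,0.5,0,0,0,0,0,0,0,0,0])

```text
t: 4.0
tool_pos: [0.6574, 0.229, 0.1106]
tool_rot: [-0.528, 1.9, -1.901]
contact_force: [-1.1, 0.6, -0.3]
opening: 0.0002
```

```bash
python3 - <<'E'
from h import *
go([0.6517,0.2268,0.07],downR(YAW+np.pi))
E
```

```text
t 4.00 pos [0.6574 0.229  0.1106] F [-1.07  0.6  -0.34] open 0.0002
q [0.23 0.3  1.54 0.   1.28 1.24]
shift cm [ 0.66  4.05 -0.13]
turn [-0.0048  0.0008 -0.015 ]
```

Emit:
servo_tool(commands=[0,0,0,0,0,0,0,0,0,0,0,0,0,0])

```text
t: 4.2
tool_pos: [0.6584, 0.2296, 0.1127]
tool_rot: [-0.525, 1.898, -1.899]
contact_force: [0.1, 0.4, -0.2]
opening: 0.0
```

```bash
python3 - <<'E'
from h import *
go([0.6517,0.2268,0.07],downR(YAW+np.pi))
E
```

```text
t 4.20 pos [0.6584 0.2296 0.1127] F [ 0.12  0.39 -0.25] open 0.0000
q [0.23 0.3  1.54 0.   1.28 1.24]
shift cm [ 0.79  4.25 -0.14]
turn [-0.0059  0.0013 -0.0179]
```

Emit:
servo_tool(commands=[-0.003,0,-0.009,0.4,0.8,-0.07,0,-0.003,0,-0.009,0.4,0.8,-0.07,0,0,0,0,0,0.8,0,0])

```text
t: 4.5
tool_pos: [0.6518, 0.2266, 0.0892]
tool_rot: [-0.544, 1.905, -1.905]
contact_force: [-0.1, -0.5, -0.5]
opening: -0.0001
```

```bash
python3 - <<'E'
from h import *
go([0.6517,0.2268,0.07],downR(YAW+np.pi))
E
```

```text
t 4.50 pos [0.6518 0.2266 0.0892] F [-0.1  -0.47 -0.51] open -0.0001
q [ 0.23  0.32  1.56 -0.    1.26  1.24]
shift cm [-0.    1.92 -0.02]
turn [-0.0007  0.0012 -0.0019]
```

Emit:
servo_tool(commands=[0,0,0,0,0.6,0,0,0,0,0,0,0.6,0,0,0,0,0,0,0.5,0,0])

```text
t: 4.8
tool_pos: [0.6523, 0.227, 0.0709]
tool_rot: [-0.542, 1.905, -1.904]
contact_force: [-0.5, 0.8, 6.9]
opening: -0.0001
```

Emit:
servo_tool(commands=[0,0,0,0,0.2,0,0,0,0,0,0,0.2,0,0])

```text
t: 5.0
tool_pos: [0.6528, 0.2273, 0.0699]
tool_rot: [-0.543, 1.906, -1.904]
contact_force: [-6.8, -1.9, 14.1]
opening: 0.0002
```

Emit:
servo_tool(commands=[0,0,0,0,-2.5,0,0,0,0,0,0,-2.5,0,0,0,0,0,2.2,0,-1.3,0,0,0,0,2.2,0,-1.3,0,0,0,0,2.1,0,-1.4,0])

```text
t: 5.5
tool_pos: [0.5769, 0.2262, 0.1205]
tool_rot: [-0.54, 1.906, -1.905]
contact_force: [0.2, -0.4, -0.3]
opening: 0.0001
```

```bash
python3 - <<'E'
from h import *
go([0.5754,0.2265,0.07],downR(YAW+np.pi))
E
```

```text
t 5.50 pos [0.5769 0.2262 0.1205] F [ 0.16 -0.4  -0.3 ] open 0.0001
q [0.25 0.13 1.72 0.   1.29 1.27]
shift cm [ 0.13  5.05 -0.11]
turn [-0.0003 -0.0009 -0.0036]
```

Emit:
servo_tool(commands=[0,0,0,0.06,1.6,-0.05,0,0,0,-0.003,0.06,1.4,-0.05,0,0,0,0,0,0.8,0,0,0,0,0,0,0.6,0,0,0,0,0,0,0.5,0,0,0,0,0,0,0.3,0,0])

```text
t: 6.1
tool_pos: [0.5741, 0.2278, 0.0696]
tool_rot: [-0.552, 1.912, -1.906]
contact_force: [-16.2, -5.4, 30.0]
opening: 0.0001
```

Emit:
servo_tool(commands=[0,0,0,0,-2.5,0,0,0,0,0,0,-2.5,0,0,0,0,0,2.2,0,1.3,0,0,0,0,2.2,0,1.3,0,0,0,0,2.1,0,1.4,0])

```text
t: 6.6
tool_pos: [0.5448, 0.1594, 0.1215]
tool_rot: [-0.552, 1.909, -1.905]
contact_force: [-0.2, -0.5, 0.1]
opening: 0.0003
```

```bash
python3 - <<'E'
from h import *
go([0.5413,0.1582,0.07],downR(YAW+np.pi))
from station import viewer
d=viewer.get_image("scene"); np.savez("scene2.npz",**d)
cv2.imwrite("pics/scene2.png",cv2.resize(d["frame"][160:270,300:440,::-1],None,fx=5,fy=5,interpolation=cv2.INTER_CUBIC))
E
```

```text
t 6.60 pos [0.5448 0.1594 0.1215] F [-0.16 -0.55  0.06] open 0.0003
q [0.15 0.01 1.84 0.   1.29 1.16]
shift cm [ 0.33  5.15 -0.07]
turn [0.0036 0.002  0.0043]
```

View pics/scene2.png

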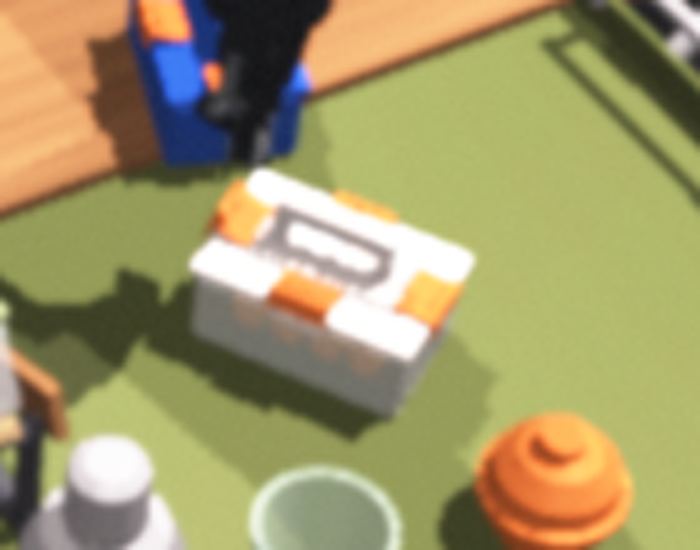

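Emit:
servo_tool(commands=[0.002,0,0.002,0.16,1.6,-0.05,0,0.002,0.002,0.002,0.16,1.4,-0.02,0,0,0,0,0,0.8,0,0,0,0,0,0,0.6,0,0,0,0,0,0,0.5,0,0,0,0,0,0,0.25,0,0])

```text
t: 7.25
tool_pos: [0.5418, 0.1532, 0.0696]
tool_rot: [-0.551, 1.908, -1.917]
contact_force: [-13.6, -3.3, 27.8]
opening: 0.0004
```

Now the right tab: from (-65,0) to (0,-40) → tool x -6.5, z +4.

Emit:
servo_tool(commands=[0,0,0,0,-2.5,0,0,0,0,0,0,-2.5,0,0,0,0,0,-2.2,0,1.3,0,0,0,0,-2.2,0,1.3,0,0,0,0,-2.1,0,1.4,0])

```text
t: 7.75
tool_pos: [0.6207, 0.1563, 0.1211]
tool_rot: [-0.553, 1.905, -1.914]
contact_force: [0.5, 0.6, -0.1]
opening: -0.0003
```

```bash
python3 - <<'E'
from h import *
go([0.6176,0.1585,0.07],downR(YAW+np.pi))
E
```

```text
t 7.75 pos [0.6207 0.1563 0.1211] F [ 0.46  0.59 -0.07] open -0.0003
q [ 0.13  0.18  1.66 -0.01  1.3   1.15]
shift cm [ 0.1   5.11 -0.36]
turn [-0.0018 -0.0003  0.0089]
```

Emit:
servo_tool(commands=[-0.001,0,0.004,0.05,1.6,-0.18,0,-0.001,0,0.004,0.05,1.4,-0.18,0,0,0,0,0,0.8,0,0,0,0,0,0,0.6,0,0,0,0,0,0,0.5,0,0,0,0,0,0,0.25,0,0])

```text
t: 8.35
tool_pos: [0.6236, 0.1586, 0.0699]
tool_rot: [-0.54, 1.899, -1.908]
contact_force: [-4.6, -0.8, 12.3]
opening: -0.0
```

Emit:
servo_tool(commands=[0,0,0,0,-3,0,0,0,0,0,0,-3,0,0,0,0,0,4,-3,0,0.5,0,0,0,4,0,0,0.5,0,0,0,4,0,0,0.5,0,0,0,0,0,0,0.5])

```text
t: 8.95
tool_pos: [0.5165, 0.0944, 0.1598]
tool_rot: [-0.546, 1.899, -1.908]
contact_force: [0.7, 0.4, -0.1]
opening: 0.0427
```

```bash
python3 - <<'E'
from h import *
from station import viewer
for n in ("scene","top"):
    d=viewer.get_image(n); np.savez(n+"3.npz",**d)
    a=d["frame"][165:265,315:425,::-1] if n=="scene" else d["frame"][120:240,130:270,::-1]
    cv2.imwrite(f"pics/{n}3.png",cv2.resize(a,None,fx=5,fy=5,interpolation=cv2.INTER_CUBIC))
    W=cloud(d); C=np.array([0.597,0.192]); near=np.hypot(W[...,0]-C[0],W[...,1]-C[1])<0.09
    f=d["frame"].astype(int); org=near&(W[...,2]>0.06)&(W[...,2]<0.09)&(f[...,0]>180)&(f[...,2]<90)
    nn,lab,st,ce=cv2.connectedComponentsWithStats(org.astype(np.uint8))
    for k in range(1,nn):
        if st[k,4]>20: p=W[lab==k]; print(n," tab",st[k,4],np.median(p,axis=0).round(4), np.percentile(p[:,2],[5,95]).round(4))
    Q=W[near&(W[...,2]>0.098)&(W[...,2]<.112)]; (c,sz,a)=cv2.minAreaRect(Q[:,:2].astype(np.float32)); print(" bar",c,sz,a)
    L=W[near&(W[...,2]>0.06)&(W[...,2]<.112)];print(cv2.minAreaRect(L[:,:2].astype(np.float32)))
go([0.5965,0.1925,0.15],downR(YAW+np.pi))
E
```

```text
scene  tab 35 [0.62   0.1526 0.0694] [0.0629 0.0744]
 bar (0.5974346995353699, 0.19019359350204468) (0.07785362005233765, 0.019032809883356094) 30.012407302856445
((0.5976704955101013, 0.19140778481960297), (0.15139025449752808, 0.10726866126060486), 30.82990074157715)
top  tab 131 [0.6483 0.2258 0.0697] [0.0657 0.0746]
top  tab 66 [0.622  0.1649 0.0698] [0.0652 0.0745]
 bar (0.6170138716697693, 0.20654575526714325) (0.026615247130393982, 0.013442406430840492) 31.566436767578125
((0.6285281181335449, 0.2114102691411972), (0.08116751909255981, 0.10243713110685349), 27.404821395874023)
t 9.05 pos [0.5196 0.0955 0.1609] F [-0.25 -0.6   0.36] open 0.0424
q [ 0.04 -0.13  1.91 -0.    1.36  1.05]
shift cm [-11.67   1.1   -4.13]
turn [-0.0054  0.0041 -0.0032]
```

View pics/scene3.png

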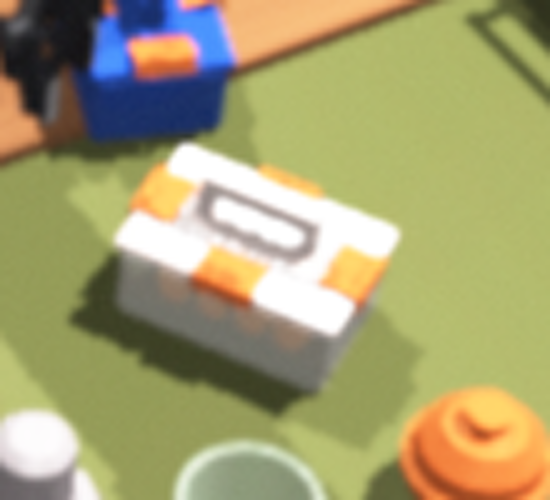

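View pics/top3.png

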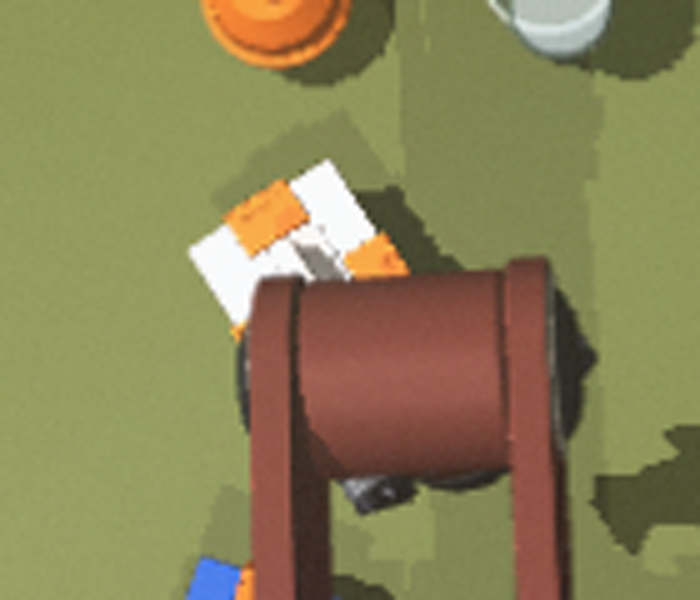

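Emit:
servo_tool(commands=[-0.003,0.002,-0.002,-3.9,0.3,-1.38,0.45,-0.002,0.002,-0.001,-3.9,0.3,-1.38,0.45,0,0,0,-3.6,0.2,-1.3,0.45,0,0,0,0,0,0,0.45])

```text
t: 9.45
tool_pos: [0.6002, 0.1952, 0.1524]
tool_rot: [-0.54, 1.906, -1.906]
contact_force: [-0.2, 0.4, -0.4]
opening: 0.0388
```

```bash
python3 - <<'E'
from h import *
go([0.5965,0.1925,0.08],downR(YAW+np.pi))
E
```

```text
t 9.45 pos [0.6002 0.1952 0.1524] F [-0.2   0.44 -0.37] open 0.0388
q [0.2  0.12 1.67 0.   1.34 1.21]
shift cm [0.49 7.23 0.03]
turn [-0.0012 -0.0013 -0.0035]
```

Emit:
servo_tool(commands=[0,-0.001,-0.002,0.15,2,0,0.45,0,0,0,0.15,2,0,0.45,0,0,0,0,1.7,0,0.45,0,0,0,0,1,0,0.45,0,0,0,0,0,0,0.45])

```text
t: 9.95
tool_pos: [0.6015, 0.1969, 0.082]
tool_rot: [-0.545, 1.902, -1.904]
contact_force: [0.4, -0.1, 0.6]
opening: 0.0385
```

```bash
python3 - <<'E'
from h import *
go([0.5965,0.1925,0.08],downR(YAW+np.pi))
E
```

```text
t 9.95 pos [0.6015 0.1969 0.082 ] F [ 0.39 -0.13  0.59] open 0.0385
q [ 0.2   0.2   1.71 -0.    1.23  1.21]
shift cm [0.66 0.2  0.1 ]
turn [-0.0018  0.0038 -0.0027]
```

Emit:
servo_tool(commands=[0,0.003,-0.002,0.6,0.2,0.1,0.45,0,0,0,0,0,0,0.45,0,0,0,0,0,0,0,0,0,0,0,0,0,0,0,0,0,0,0,0,0,0,0,0,0,0,0,0], grip_force=70)

```text
t: 10.55
tool_pos: [0.5978, 0.1924, 0.0821]
tool_rot: [-0.54, 1.903, -1.906]
contact_force: [1.3, 0.2, -1.4]
opening: 0.0125
```

```bash
python3 - <<'E'
from h import *
go([0.5965,0.1925,0.08],downR(YAW+np.pi))
E
```

```text
t 10.55 pos [0.5978 0.1924 0.0821] F [ 1.34  0.16 -1.42] open 0.0125
q [ 0.19  0.19  1.72 -0.    1.22  1.21]
shift cm [ 0.1   0.21 -0.08]
turn [-0.0028 -0.0002 -0.0039]
```

Emit:
servo_tool(commands=[0,0,0,0,-2,0,0,0,0,0,0,-3,0,0,0,0,0,0,-3.5,0,0,0,0,0,0,-3.5,0,0,0,0,0,0,-3.5,0,0,0,0,0,0,-3.5,0,0,0,0,0,0,-3.5,0,0,0,0,0,0,-2.5,0,0,0,0,0,0,0,0,0])

```text
t: 11.45
tool_pos: [0.5912, 0.1914, 0.3264]
tool_rot: [-0.569, 1.915, -1.914]
contact_force: [-0.2, 0.1, -4.5]
opening: 0.0128
```

```bash
cat >> h.py <<'E'
RY=np.radians(0.6)
def cradle(p0=(0.593,-0.2045,0.085)):
    R=(Ro.from_euler('z',RY)*Ro.from_euler('y',-np.radians(25))).as_matrix()
    return R,np.array(p0)
def place(dx=-0.002,dy=0.0,dz=0.0,tipz=0.082,tipx=0.0):
    """TCP pose for box centre at (dx,dy), underside dz above the runners"""
    R,p=cradle(); P=p+R@np.array([dx+tipx,dy,dz+tipz])
    x=-R[:,0]; y=-R[:,2]; return P,np.c_[x,y,np.cross(x,y)]
E
python3 - <<'E'
from h import *
from station import viewer
go([0.5965,-0.2045,0.36],downR(np.pi+RY))
P,R=place(); print(P); go(P,R)
d=viewer.get_image("scene"); np.savez("scene4.npz",**d)
cv2.imwrite("pics/scene4.png",cv2.resize(d["frame"][60:260,250:470,::-1],None,fx=3,fy=3,interpolation=cv2.INTER_CUBIC))
E
```

```text
t 11.45 pos [0.5912 0.1914 0.3264] F [-0.22  0.12 -4.49] open 0.0128
q [ 0.19  0.02  1.49 -0.    1.65  1.21]
shift cm [20.54 -3.13 33.87]
turn [2.000e-04 5.462e-01 2.260e-02]
[ 0.55653469 -0.20488188  0.158472  ]
t 11.45 pos [0.5912 0.1914 0.3264] F [-0.22  0.12 -4.49] open 0.0128
q [ 0.19  0.02  1.49 -0.    1.65  1.21]
shift cm [23.52 17.1  31.92]
turn [0.1195 0.5378 0.4479]
```

View pics/scene4.png

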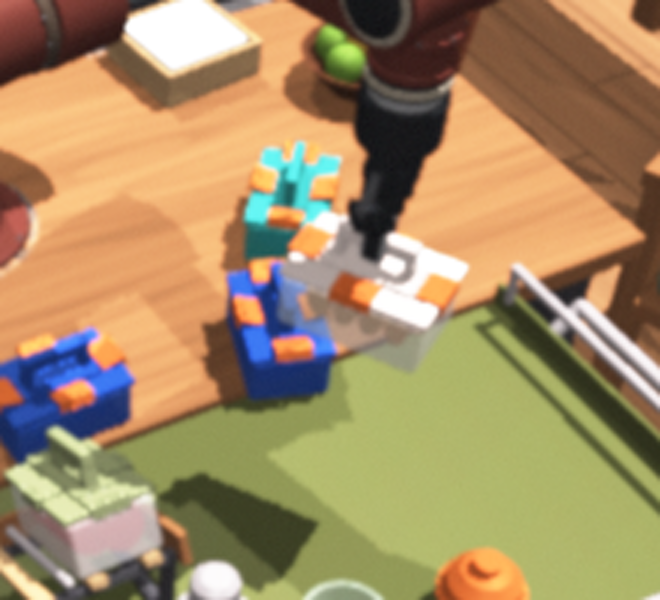

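Emit:
servo_tool(commands=[0,0.09,0.004,0,-1,0,0,0,0.11,0.004,0,-1,0,0,0,0.11,0.005,0,-1,0,0,0,0.11,0.005,0,0,0,0,0,0.09,0.004,0,0,0,0,0,0.03,0,0,0,0,0])

```text
t: 12.1
tool_pos: [0.5852, 0.1902, 0.3316]
tool_rot: [0.032, -2.193, 2.208]
contact_force: [-0.1, -0.2, -5.9]
opening: 0.0125
```

```bash
python3 - <<'E'
from h import *
go([0.57,-0.2045,0.34],downR(np.pi+RY))
E
```

```text
t 12.10 pos [0.5852 0.1902 0.3316] F [-0.11 -0.2  -5.9 ] open 0.0125
q [0.19 0.01 1.49 0.   1.68 1.77]
shift cm [ 1.31 -0.52 39.48]
turn [-0.0066 -0.0164  0.035 ]
```

Emit:
servo_tool(commands=[0,-0.003,0.006,0.1,-0.5,1.5,0,0,-0.003,0.006,0.1,-0.3,3,0,0,-0.003,0.006,0.1,-0.3,3,0,0,-0.003,0.006,0.1,-0.2,3,0,0,-0.003,0.006,0.1,0,3,0,0,0,0,0.1,0,3,0,0,0,0,0.1,0,3,0,0,0,0,0.1,0,3,0,0,0,0,0.1,0,3,0,0,0,0,0.1,0,3,0,0,0,0,0.1,0,3,0,0,0,0,0.1,0,3,0,0,0,0,0,0,2.5,0,0,0,0,0,0,1.5,0,0,0,0,0,0,0,0])

```text
t: 13.6
tool_pos: [0.5601, -0.2166, 0.3067]
tool_rot: [0.086, -2.194, 2.2]
contact_force: [0.1, 0.1, -5.5]
opening: 0.013
```

```bash
python3 - <<'E'
from h import *
go([0.57,-0.2045,0.34],downR(np.pi+RY))
P,R=place(dz=0.06); go(P,R)
E
```

```text
t 13.60 pos [ 0.5601 -0.2166  0.3067] F [ 0.12  0.14 -5.49] open 0.0130
q [-0.48 -0.    1.54 -0.03  1.65  1.08]
shift cm [-0.79 -3.39 -1.19]
turn [-0.0024  0.0048  0.0626]
t 13.60 pos [ 0.5601 -0.2166  0.3067] F [ 0.12  0.14 -5.49] open 0.0130
q [-0.48 -0.    1.54 -0.03  1.65  1.08]
shift cm [ 2.29  9.54 -1.21]
turn [-0.0013  0.0053  0.499 ]
```

Emit:
servo_tool(commands=[0,0,0.07,0,0,-0.3,0,0,0,0.1,0,0,-0.4,0,0,0,0.1,0,0,-0.4,0,0,0.003,0.1,0,0,-0.2,0,0,0,0.1,0,0,0,0,0,0,0.03,0,0,0,0,0,0,0,0,0,0,0])

```text
t: 14.3
tool_pos: [0.5554, -0.1968, 0.2959]
tool_rot: [0.42, 1.987, -1.96]
contact_force: [0.3, 0.8, -5.8]
opening: 0.0126
```

```bash
python3 - <<'E'
from h import *
P,R=place(dz=0.06); go(P,R)
from station import viewer
for n in ("scene","top"):
    d=viewer.get_image(n); np.savez(n+"5.npz",**d)
    a=d["frame"][140:300,160:330,::-1] if n=="scene" else d["frame"][120:240,260:440,::-1]
    cv2.imwrite(f"pics/{n}5.png",cv2.resize(a,None,fx=4,fy=4,interpolation=cv2.INTER_CUBIC))
E
```

```text
t 14.30 pos [ 0.5554 -0.1968  0.2959] F [ 0.29  0.76 -5.77] open 0.0126
q [-0.59 -0.32  1.89  0.27  1.22  0.92]
shift cm [5.71 6.49 0.86]
turn [0.0122 0.0042 0.0002]
```

View pics/scene5.png

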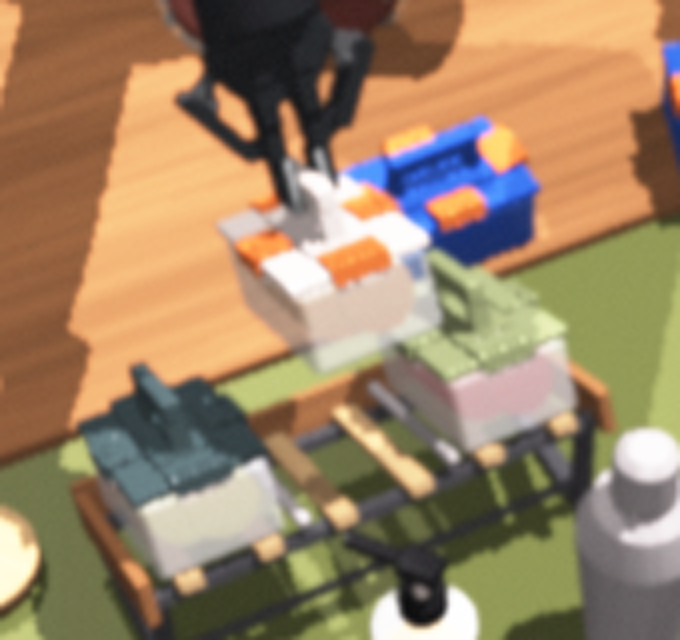

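View pics/top5.png

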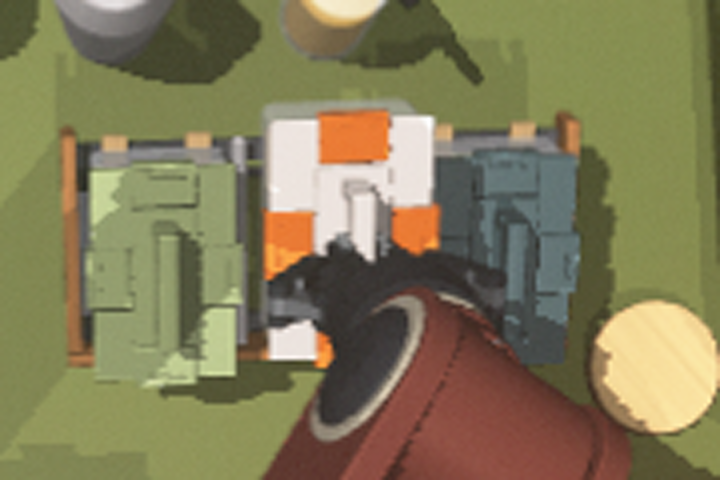

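```bash
python3 - <<'E'
from h import *
o,R=obs(); p=o["tool_pos"]
for n in ("top5","scene5"):
    d=load(n); W=cloud(d); L=(W-p)@R
    f=d["frame"].astype(int); hsv=cv2.cvtColor(d["frame"],cv2.COLOR_RGB2HSV)
    m=(abs(L[...,0])<0.085)&(abs(L[...,2])<0.056)&(abs(L[...,1]-0.012)<0.014)&((f[...,0]>170))
    P=L[m]; A=np.c_[P[:,0],P[:,2],np.ones(len(P))]
    for _ in range(3):
        k=np.linalg.lstsq(A,P[:,1],rcond=None)[0]; r=abs(P[:,1]-A@k); P=P[r<0.005];A=A[r<0.005]
    print(n,len(P),"plane slopes deg",np.degrees(np.arctan(k[:2])).round(2),"h mm",(k[2]*1000).round(1), "x",np.percentile(P[:,0],[0.5,99.5]).round(4),"z",np.percentile(P[:,2],[.5,99.5]).round(4))
    print(cv2.minAreaRect(P[:,[0,2]].astype(np.float32)))
E
```

```text
top5 1233 plane slopes deg [-0.79  0.16] h mm 14.3 x [-0.0735  0.0729] z [-0.0514  0.0458]
((0.00186137855052948, -0.0023382343351840973), (0.09894934296607971, 0.15248699486255646), 88.23892211914062)
scene5 673 plane slopes deg [-0.98  0.73] h mm 13.6 x [-0.0757  0.0736] z [-0.0493  0.05  ]
((0.0013675987720489502, -9.299814701080322e-05), (0.15749073028564453, 0.10071629285812378), 0.7402992844581604)
```

Emit:
servo_tool(commands=[0.004,0.001,0,1.3,1,0.3,0,0.004,0.001,0,1.3,1.5,0.3,0,0.004,0.002,0,1.3,1.5,0.2,0,0,0,0,0.9,1,0.1,0,0,0,0,0,0,0,0])

```text
t: 14.9
tool_pos: [0.537, -0.2065, 0.2316]
tool_rot: [0.419, 1.976, -1.974]
contact_force: [-0.8, -0.2, -6.0]
opening: 0.0123
```

```bash
python3 - <<'E'
from h import *
P,R=place(dz=0.04,dx=0.006,tipz=0.083); go(P,R)
E
```

```text
t 14.90 pos [ 0.537  -0.2065  0.2316] F [-0.82 -0.21 -6.01] open 0.0123
q [-0.62 -0.32  1.99  0.28  1.13  0.86]
shift cm [ 0.51  3.35 -0.14]
turn [0.0003 0.0057 0.0024]
```

Emit:
servo_tool(commands=[0,0.003,0.001,0,1.4,-0.07,0,0,0.003,0.001,0,1.4,-0.07,0,0,0,0,0,1.2,0,0,0,0,0,0,0.6,0,0])

```text
t: 15.3
tool_pos: [0.561, -0.2058, 0.1918]
tool_rot: [0.432, 1.972, -1.973]
contact_force: [-0.4, 0.6, -5.2]
opening: 0.0129
```

```bash
python3 - <<'E'
from h import *
P,R=place(dz=0.0,dx=0.006,tipz=0.083); go(P,R)
from station import viewer
for n in ("scene","top"):
    d=viewer.get_image(n); np.savez(n+"6.npz",**d)
    a=d["frame"][170:300,170:330,::-1] if n=="scene" else d["frame"][120:240,260:440,::-1]
    cv2.imwrite(f"pics/{n}6.png",cv2.resize(a,None,fx=4.4,fy=4.4,interpolation=cv2.INTER_CUBIC))
E
```

```text
t 15.30 pos [ 0.561  -0.2058  0.1918] F [-0.38  0.64 -5.2 ] open 0.0129
q [-0.59 -0.24  1.99  0.28  1.03  0.87]
shift cm [ 1.03  2.73 -0.11]
turn [-0.0024  0.0012 -0.0054]
```

View pics/scene6.png

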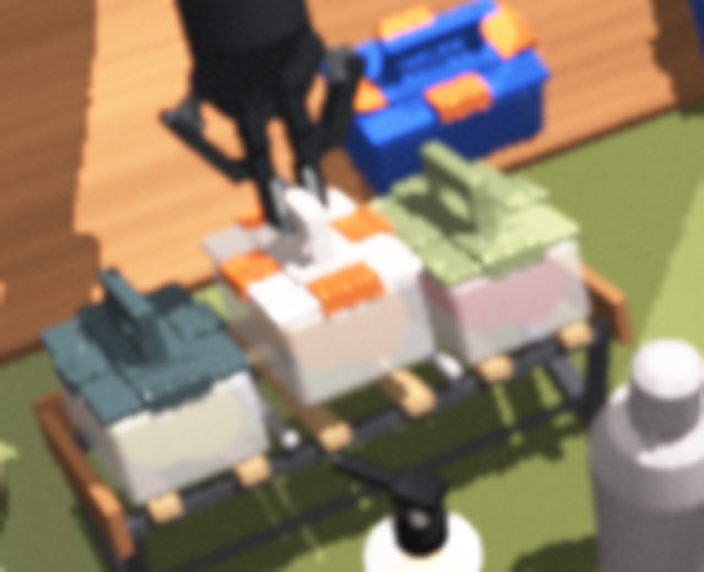

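View pics/top6.png

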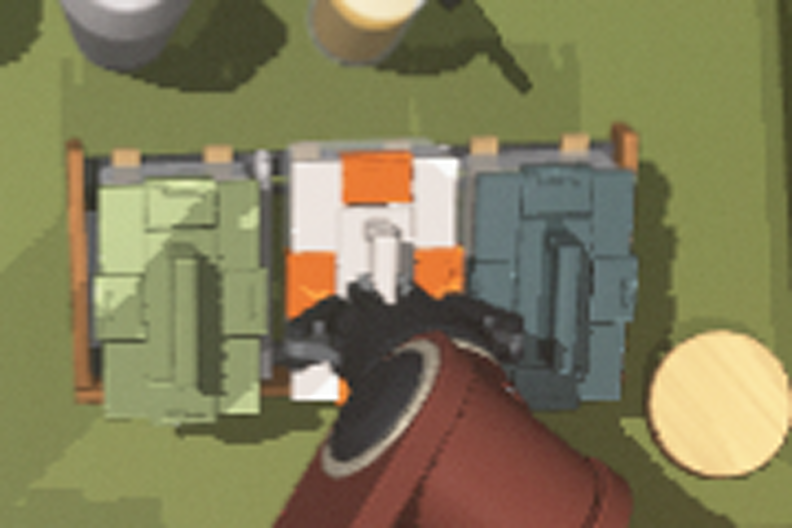

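```bash
python3 - <<'E'
from h import *
R,p0=cradle()
for n in ("top6","scene6"):
    d=load(n); W=cloud(d); L=(W-p0)@R
    f=d["frame"].astype(int)
    for nm,c,hz in (("L",0.11,0.07),("M",0,0.07+0.027),("R",-0.11,0.07)):
        m=(abs(L[...,0])<0.1)&(abs(L[...,1]-c)<0.058)&(abs(L[...,2]-hz)<0.006)&(L[...,0]>0)
        if nm=="M": m&=f[...,0]>160
        P=L[m]; print(n,nm,len(P),"y",np.percentile(P[:,1],[1,99]).round(4),"mid",np.percentile(P[:,1],[1,99]).mean().round(4),"xmax",np.percentile(P[:,0],99).round(4),"z",np.median(P[:,2]).round(4))
        P=P[(P[:,0]>0.055)]
        print("    y end ",np.percentile(P[:,1],[1,99]).round(4),np.percentile(P[:,1],[1,99]).mean().round(4))
E
```

```text
top6 L 877 y [0.0631 0.1568] mid 0.11 xmax 0.072 z 0.0693
    y end  [0.0634 0.1554] 0.1094
top6 M 919 y [-0.0473  0.0486] mid 0.0007 xmax 0.0895 z 0.0961
    y end  [-0.0443  0.0459] 0.0008
top6 R 824 y [-0.1568 -0.0608] mid -0.1088 xmax 0.073 z 0.0685
    y end  [-0.1558 -0.0631] -0.1095
scene6 L 437 y [0.062  0.1566] mid 0.1093 xmax 0.0755 z 0.0697
    y end  [0.063  0.1532] 0.1081
scene6 M 547 y [-0.0509  0.0468] mid -0.002 xmax 0.0931 z 0.0973
    y end  [-0.0478  0.0443] -0.0018
scene6 R 505 y [-0.1591 -0.065 ] mid -0.112 xmax 0.0753 z 0.0692
    y end  [-0.1565 -0.0671] -0.1118
```

Emit:
servo_tool(commands=[-0.001,0,-0.003,0.4,0.8,-0.05,0,-0.001,0,-0.002,0.4,0.6,-0.05,0,0,0,0,0.1,0.4,0,0])

```text
t: 15.7
tool_pos: [0.5612, -0.2054, 0.1726]
tool_rot: [0.428, 1.974, -1.974]
contact_force: [-0.1, 0.5, -5.7]
opening: 0.0126
```

```bash
python3 - <<'E'
from h import *
P,R=place(dz=0.0,dx=0.006,tipz=0.083); go(P,R)
E
```

```text
t 15.70 pos [ 0.5612 -0.2054  0.1726] F [-0.12  0.48 -5.7 ] open 0.0126
q [-0.59 -0.21  2.01  0.29  1.    0.86]
shift cm [ 0.22  0.98 -0.06]
turn [-0.0017  0.0018 -0.0025]
```

Emit:
servo_tool(commands=[-0.002,0.002,-0.002,0.1,0.5,-0.06,0,0,0,0,0.05,0.3,0,0])

```text
t: 15.9
tool_pos: [0.5631, -0.2048, 0.1639]
tool_rot: [0.429, 1.979, -1.973]
contact_force: [0.0, 0.1, -4.8]
opening: 0.0123
```

```bash
python3 - <<'E'
from h import *
P,R=place(dz=0.0,dx=0.006,tipz=0.083); go(P,R)
E
```

```text
t 15.90 pos [ 0.5631 -0.2048  0.1639] F [ 0.01  0.12 -4.8 ] open 0.0123
q [-0.59 -0.2   2.01  0.29  0.98  0.86]
shift cm [0.02 0.11 0.  ]
turn [ 0.0003 -0.0006 -0.0003]
```

Force is still −4.8 N (hanging weight), about 1 mm above the runners. Continue in small steps.

Emit:
servo_tool(commands=[0,0,0,0.1,0.2,0,0,0,0,0,0.1,0.2,0,0])

```text
t: 16.1
tool_pos: [0.5629, -0.2047, 0.1621]
tool_rot: [0.426, 1.98, -1.972]
contact_force: [-18.0, 5.0, 13.7]
opening: 0.0126
```

```bash
python3 - <<'E'
from h import *
P,R=place(dz=0.0,dx=-0.002,tipz=0.083); go(P,R)
E
```

```text
t 16.10 pos [ 0.5629 -0.2047  0.1621] F [-18.02   4.98  13.71] open 0.0126
q [-0.59 -0.2   2.01  0.29  0.98  0.85]
shift cm [ 0.73 -0.04  0.01]
turn [0.0016 0.0006 0.0004]
```

Emit:
servo_tool(commands=[0,0,0,0.3,-0.03,0,0,0,0,0,0.3,0,0,0,0,0,0,0.3,0,0,0])

```text
t: 16.4
tool_pos: [0.5552, -0.2054, 0.1604]
tool_rot: [0.429, 1.976, -1.972]
contact_force: [1.3, 0.9, -3.3]
opening: 0.0128
```

```bash
python3 - <<'E'
from h import *
P,R=place(dz=0.0,dx=-0.002,tipz=0.083); go(P,R); print(R.T@obs()[0]["contact_force"])
E
```

```text
t 16.40 pos [ 0.5552 -0.2054  0.1604] F [ 1.3   0.89 -3.34] open 0.0128
q [-0.6  -0.22  2.03  0.3   0.98  0.84]
shift cm [-0.04  0.13 -0.05]
turn [-0.0001  0.0015 -0.0027]
[ 0.22195548  3.58266793 -0.87396328]
```

Emit:
servo_tool(commands=[0,0,0,0.15,0.25,0,0,0,0,0,0.15,0.1,0,0])

```text
t: 16.6
tool_pos: [0.5559, -0.2058, 0.1589]
tool_rot: [0.435, 1.971, -1.969]
contact_force: [-0.4, 2.4, 3.0]
opening: 0.0126
```

```bash
python3 - <<'E'
from h import *
from station import viewer
P,R=place(dz=0.0,dx=-0.002,tipz=0.083); go(P,R); print(R.T@obs()[0]["contact_force"])
R,p0=cradle()
for n in ("top","scene"):
    d=viewer.get_image(n); np.savez(n+"7.npz",**d); W=cloud(d); L=(W-p0)@R
    f=d["frame"].astype(int)
    a=d["frame"][170:300,170:330,::-1] if n=="scene" else d["frame"][120:240,260:440,::-1]
    cv2.imwrite(f"pics/{n}7.png",cv2.resize(a,None,fx=4.4,fy=4.4,interpolation=cv2.INTER_CUBIC))
    for nm,c in (("L",0.11),("M",0),("R",-0.11)):
        m=(abs(L[...,0])<0.1)&(abs(L[...,1]-c)<0.054)&(abs(L[...,2]-.07)<0.008)&(L[...,0]>0)
        if nm=="M": m&=f[...,0]>160
        P=L[m]; print(n,nm,len(P),"y",np.percentile(P[:,1],[1,99]).round(4),"mid",np.percentile(P[:,1],[1,99]).mean().round(4),"xmax",np.percentile(P[:,0],99).round(4),"z",np.median(P[:,2]).round(4))
E
```

```text
t 16.60 pos [ 0.5559 -0.2058  0.1589] F [-0.44  2.41  2.96] open 0.0126
q [-0.6  -0.22  2.04  0.3   0.97  0.83]
shift cm [-0.04 -0.03 -0.09]
turn [-0.0013  0.0013 -0.0092]
[-0.87900421 -2.85733709 -2.41238125]
top L 937 y [0.063  0.1567] mid 0.1098 xmax 0.0718 z 0.069
top M 848 y [-0.0457  0.0482] mid 0.0013 xmax 0.0714 z 0.0687
top R 899 y [-0.157  -0.0614] mid -0.1092 xmax 0.0729 z 0.0682
scene L 487 y [0.0591 0.1558] mid 0.1074 xmax 0.0754 z 0.0692
scene M 501 y [-0.0492  0.0459] mid -0.0016 xmax 0.0752 z 0.0689
scene R 545 y [-0.1606 -0.0642] mid -0.1124 xmax 0.0755 z 0.069
```

View pics/scene7.png

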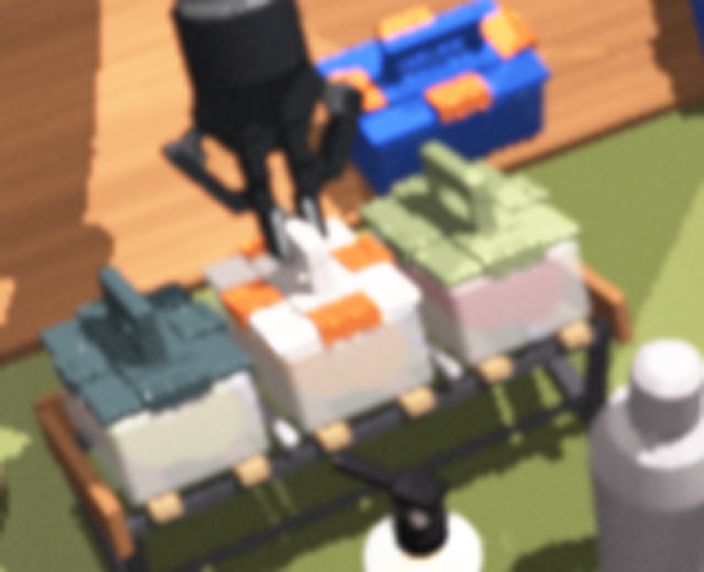

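Emit:
servo_tool(commands=[0,0,0,0.05,0.1,0,0,0,0,0,0.05,0.1,0,0,0,0,0,0,0.05,0,0])

```text
t: 17.0
tool_pos: [0.5559, -0.2057, 0.1589]
tool_rot: [0.431, 1.971, -1.969]
contact_force: [-3.7, 2.1, 2.4]
opening: 0.0122
```

Emit:
servo_tool(commands=[0,0,0,0,0,0,0.2,0,0,0,0,0,0,0.35,0,0,0,0,0,0,0.35,0,0,0,0,0,0,0.35])

```text
t: 17.4
tool_pos: [0.557, -0.2073, 0.16]
tool_rot: [0.435, 1.965, -1.971]
contact_force: [0.1, 0.3, 0.6]
opening: 0.0301
```

Emit:
servo_tool(commands=[0,0,0,0,-0.6,0,0.35,0,0,0,0,-1.2,0,0.35,0,0,0,0,-2,0,0.35,0,0,0,0,-3,0,0.35,0,0,0,0,-3,0,0.35,0,0,0,0,-3,0,0.35,0,0,0,0,0,0,0.35])

```text
t: 18.1
tool_pos: [0.4981, -0.2073, 0.284]
tool_rot: [0.436, 1.962, -1.973]
contact_force: [0.1, -0.4, 1.1]
opening: 0.0301
```

```bash
python3 - <<'E'
from h import *
from station import viewer
R,p0=cradle(); print(obs()[0]["q"].round(2),obs()[0]["dq"].round(3))
for n in ("top","scene"):
    d=viewer.get_image(n); np.savez(n+"8.npz",**d); W=cloud(d); L=(W-p0)@R
    f=d["frame"].astype(int)
    a=d["frame"][150:300,170:330,::-1] if n=="scene" else d["frame"][120:240,260:440,::-1]
    cv2.imwrite(f"pics/{n}8.png",cv2.resize(a,None,fx=4,fy=4,interpolation=cv2.INTER_CUBIC))
    for nm,c in (("L",0.11),("M",0),("R",-0.11)):
        m=(abs(L[...,0])<0.1)&(abs(L[...,1]-c)<0.054)&(abs(L[...,2]-.07)<0.008)&(L[...,0]>0)
        if nm=="M": m&=f[...,0]>160
        P=L[m]; print(n,nm,len(P),"y",np.percentile(P[:,1],[1,99]).round(4),"mid",np.percentile(P[:,1],[1,99]).mean().round(4),"xmax",np.percentile(P[:,0],99).round(4),"z",np.median(P[:,2]).round(4))
        if nm=="M":
            k=np.linalg.lstsq(np.c_[P[:,:2],np.ones(len(P))],P[:,2],rcond=None)[0]; print("  tilt deg",np.degrees(k[:2]).round(2))
            o=m&(f[...,2]<90); nn,lab,st,ce=cv2.connectedComponentsWithStats(o.astype(np.uint8))
            for i in range(1,nn):
                if st[i,4]>15: q=L[lab==i]; print("  tab",q.mean(0).round(4))
E
```

```text
[-0.68 -0.46  2.01  0.29  1.24  0.84] [ 0.     0.008  0.041 -0.003 -0.002 -0.   ]
top L 935 y [0.063  0.1568] mid 0.1099 xmax 0.0717 z 0.0692
top M 852 y [-0.0452  0.0482] mid 0.0015 xmax 0.0719 z 0.0684
  tilt deg [-1.49  0.18]
  tab [0.0593 0.0008 0.07  ]
  tab [0.0084 0.0385 0.0702]
  tab [ 0.0086 -0.0349  0.0706]
top R 916 y [-0.1571 -0.0609] mid -0.109 xmax 0.0729 z 0.0683
scene L 475 y [0.0588 0.1557] mid 0.1073 xmax 0.0755 z 0.0692
scene M 490 y [-0.0497  0.0457] mid -0.002 xmax 0.0761 z 0.0689
  tilt deg [-2.    0.13]
  tab [ 0.0673 -0.0009  0.0692]
scene R 544 y [-0.1608 -0.0646] mid -0.1127 xmax 0.0762 z 0.0689
```

View pics/scene8.png

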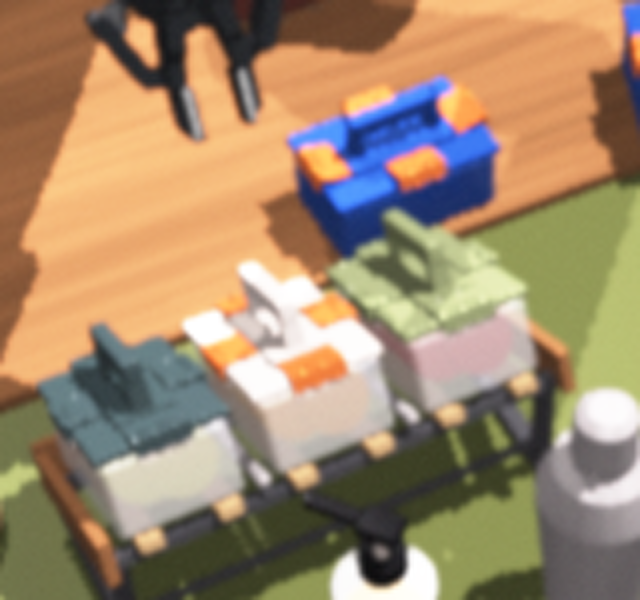

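View pics/top8.png

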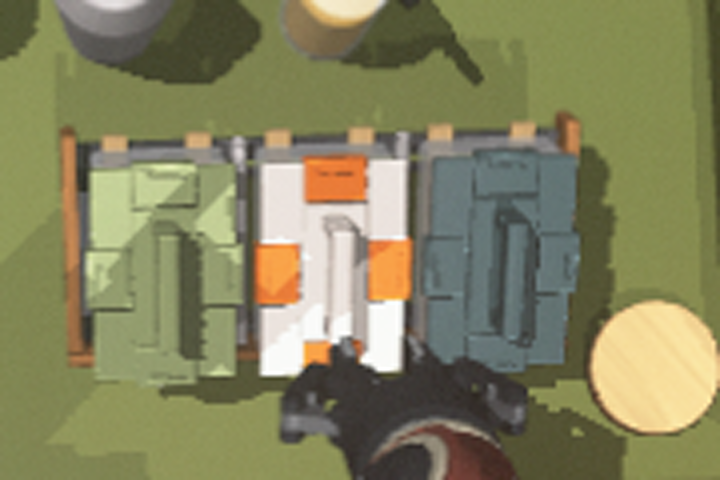

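```bash
python3 -c "
from station import ticket
print(ticket.finish_job())"
```

```text
the job is handed in; nothing more can be done
None
```

The white-lidded box is seated in the middle bay with all four tabs snapped down. I handed the job in at about 18 s; no verdict was reported.

**Tabs:** I pressed each one with closed fingers until it hit its stop, at about 70 mm height and 12–30 N. Depth images afterwards showed the two tabs in clear view level with the lid. I judged the other two from the picture and the press stops.

**Placing:** I carried the box by its bar and laid it flat on the runners while still gripping it. I then slid it down to the lip, let go and backed off.

**Last checks, after letting go:**
- **Position:** The upper end of the box lines up along the slope with both neighbours to about 1 mm. It is about 2 mm off centre sideways. The two cameras put that on opposite sides (+1.5 and −2.0 mm), which is within their calibration.
- **Height and tilt:** The lid reads about 68.5 mm above the runners, against 70 mm nominal; the neighbours' lids read 68–69 mm. The lid fit gives 1.5–2° of tilt along the slope, but I did not run it on the neighbours for comparison. That is inside the 5° limit.
- **Tabs:** The three I could measure read level, at about 70 mm. The tab nearest the lip was partly hidden by the gripper, so I did not measure it again.
- **Other things:** The rack boxes read the same before and after placing. I did not re-measure the other items, but nothing looked disturbed in the pictures. The gripper is clear of everything.

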